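# Clamp the vial and set the purge-gas valve two turns open

### The job

Gently slide the holder's jaw along until the amber vial is nipped firmly between the two jaws, and leave it clamped there. Then take the red crank handle of the purge-gas valve, turn the wheel clockwise until it stops fully shut, and back it off exactly two full turns from the stop; finish with the gripper still holding the handle there. Leave the flask, the timer and the beaker alone.

Things in the scene. Friction and masses are not known exactly. Their poses are not given: they have to be found in the camera images.
- holder: Fixed vial holder: aluminium plate 90 x 190 x 12 mm on the bench; origin at the centre of its underside, z up. A blue fixed jaw (60 mm along x, 46 mm above the plate) stands at its +y end with its flat inner face at y = +60 mm. The blue sliding jaw runs along the holder's y axis towards it. The vial stands on the plate between them.
- jaw (a joint): Position of the sliding jaw along the holder's +y direction, m: 0 is fully back, larger is nearer to the fixed jaw. The jaw's flat face stands at holder y = -43 mm + this value, so the vial is nipped at about 0.063. It slides with about 3 N of friction and stays where it is left.
- jaw_tab (a point): Point at which to grip the sliding jaw: in an upright orange tab 16 mm wide (holder x) by 22 mm (holder y), on top of the blue jaw block (50 x 24 mm, 46 mm high above the plate). The point lies 82 mm above the bench, the tab's top 102 mm, its foot 57 mm. Axes as the holder's.
- vial_center (a point): Centre (half-way up) of the loose amber glass vial with a white cap, 40 mm in diameter, 55 mm tall, about 90 g, standing upright on the holder's plate, 2 to 12 mm short of the fixed jaw. z is up.
- wheel_center (a point): Centre of the green valve wheel, on its vertical axis, 85 mm above the bench. The wheel is 112 mm in outer diameter, its hub and rim reach no higher than 91 mm above the bench; below it is a steel valve block 85 x 85 x 45 mm fixed to the bench. Its x axis points to the crank handle.
- valve (a joint): Angle by which the valve wheel is open, rad: 0 is shut against its hard stop; it grows as the wheel turns anticlockwise seen from above (opening) and can go on to 20.1. Two turns is 12.57. Turning takes about 0.12 N m (2.4 N at the handle); the wheel stays where it is left.
- handle_center (a point): Centre (half-way up) of the red crank handle: an upright round grip 21 mm in diameter and 42 mm tall, 50 mm from the wheel's axis, from 94 to 136 mm above the bench, this point at 115 mm. The grip revolves freely on its own pin, so it can be pinched from above and led round in a circle without turning the gripper.
- flask: Bystander: loose glass volumetric flask with a white stopper, 68 mm in diameter, 152 mm tall; origin at the centre of its underside.
- timer: Bystander: loose white bench timer, 85 x 60 x 18 mm, lying flat; origin at the centre of its underside.
- beaker: Bystander: loose glass beaker, 68 mm in diameter at the rim, 85 mm tall; origin at the centre of its underside.

How it is judged:
On the way, in this order (a step that is already met when the one before it is completed fails the run):
1. the vial is nipped between the jaws: the sliding jaw presses on it with more than 1.5 N (value of joint jaw above 0.0605 m and y of vial_center in the frame of holder between 0.034 and 0.046 m and x of vial_center in the frame of holder between -0.02 and 0.02 m and angle between vial_center's own z axis and vertical below 0.1 rad and contact force between jaw and vial above 1.5 N), for 0.1 s.
2. the valve is turned shut against its stop (within 0.06 rad) (value of joint valve below 0.06 rad), for 0.1 s.
At the end, for the whole second after the job is handed in: The valve stands still, two turns (12.566 rad) open within 0.2 rad; the gripper holds the handle (over 5 N, grasp point within 30 mm of its centre); the vial stands upright between the jaws, with the jaw joint above 0.0605 and still pressing on it with over 0.3 N (value of joint valve between 12.366 and 12.766 rad and velocity of joint valve between -0.05 and 0.05 rad/s and contact force between the fingers and handle above 5 N and distance between the grasp point and handle_center below 0.03 m and contact force between jaw and vial above 0.3 N and value of joint jaw above 0.0605 m and y of vial_center in the frame of holder between 0.034 and 0.046 m and x of vial_center in the frame of holder between -0.02 and 0.02 m and angle between vial_center's own z axis and vertical below 0.1 rad); the arm keeps its last pose, push and grip.
It fails at once if the vial is pressed with more than 45 N by the jaw (contact force between jaw and vial above 45 N).
It fails at once if the vial is tipped (angle between vial_center's own z axis and vertical above 0.3 rad).
It fails at once if a bystander is moved more than 20 mm (distance of any of flask, timer, beaker from where it was at the start of the episode above 0.02 m).
It also fails if it takes over 69 s, if anything falls off the work surface, if the arm or the gripper's body presses on something with over 40 N, if the wrist force passes 120 N, or if a joint passes its speed limit or range.

### The arm

A 7-joint arm with a two-finger parallel gripper is mounted at the origin on the work surface. World frame = base frame: x ahead of the robot, y to its left, z up, the work surface at z = 0. Lengths are in m, angles in rad, forces in N, time in s.
With the tool pointing down it reaches from about 0.425 to 0.925 m from the base axis. Payload 6.8 kg.
Tool frame: the origin (TCP) lies on the front face of the gripper's body, between the roots of the fingers; the fingertips stand 73 mm ahead of it and the grasp point (between the pads) lies 54 mm ahead of it (bot.finger_overhang is the z of the fingertips in the tool frame, in m); z points along the fingers, y is the line along which they close (so a half turn about z gives the same grasp; the last joint's range is limited). The gripper opens to 85 mm and grips with 20 to 120 N. Pads are 22 mm wide; open, the fingers measure 114 mm over their backs; the gripper's body (76 mm by 85 mm) begins 54 mm behind the grasp point. The pads swing forward as they close: fully open they stand 13 mm farther back than shut.
Start: joints at [-1.415, 0.477, 0.022, 1.555, -0.011, 1.109, -0.083], TCP at [0.176, 0.652, 0.304] pointing down, gripper open.
Joint ranges: [-2.96, 2.96], [-0.34, 2.1], [-1.41, 1.46], [0.24, 2.44], [-1.37, 4.51], [0.17, 1.92], [-2.96, 2.96]. Speed limits (rad/s): [2.39, 2.39, 3.14, 3.14, 3.14, 3.14, 3.14].

### API

Orientations are given as a unit quaternion [w, x, y, z].
In Python, from station import bot gives the robot as it stands.
- The arm moves only by the tool servo_tool, never from a script. Its argument "motion" is one flat list of numbers, 7 for each row, row after row: the shift along the tool's x, y, z as a fraction of full scale, then the turn, a rotation vector about the tool's x, y, z as a fraction of full scale, then the closure, from 0 (fully open) to 1 (shut). In form: [tx, ty, tz, ax, ay, az, gripper, tx, ty, tz, ax, ay, az, gripper, ...]. A call has 1 to 5 rows; each row shifts and turns the commanded pose from where the row before left it, along the tool's axes as they then stand; what a row does not reach is not made up. Full scale, the value 1, is 0.02 m for a shift and 0.15 rad for a turn. A row lasts 1/8 s, in which the tool goes at most 62.5 mm and 10.7 degrees, less where a joint would pass 70% of its speed; a pose out of reach is approached as far as the arm can. A call with a number of a shift or a turn outside -1 to 1 is refused whole. A call with a gripper value outside its range is refused whole. The fingers move at their own pace and stop on an object; "grip_force" is the grip in N (left out, the last holds). Time passes only in rows, so rows that do not move let the fingers close. It gives the time, the measured TCP pose, the force, the opening and the grip force at its end, in the units of the state.
- bot.get_obs(): the state, without advancing time (a new reading comes with each control period).
- bot.read_camera(name): name is "scene" or "side" or "wrist"; returns the picture (420x560x3 uint8, red, green, blue); there is no depth.
- bot.get_calibration(name): a dict with "mtx" (3x3 intrinsics, pixels), "k1" (the pictures are not rectified: a ray, as slopes to the right and down, at radius r is drawn at 1 + k1 r^2 times it, then the intrinsics apply), "rvec" (rotation vector, rad) and "tvec" (3), from world to camera coordinates, as OpenCV has them. Camera axes: x right, y down, z forward; pixel columns grow to the right and rows downward; lengths in m; the calibration is good to about 2 mm. A picture is of the moment at which its call begins: read the wrist's pose just before it. get_calibration takes no time and is no camera call; for the wrist camera it gives the pose at the moment of the call.
- bot.hand_in(): hands the job in; it is judged then, once.
Trained networks look in the newest picture that a camera, given by its name, has taken for a name from the list of things; names that differ only in an ending like _2 or _b are one class to them, and where a whole thing is asked for, a point or a joint stands for the part that bears it (a point fixed in the world has none). Each returns a list of dicts, best first, with "p" (0 to 1); they miss things now and then, are a little off and sometimes report something else, mostly with a low value. They report only what shows in the picture. A call takes as long as a camera call.
- bot.boxes_of(camera, name): "uv" ([column, row] in pixels, amid what is visible of it).
The state is a dict: "t": time; "q": joint angles; "joint_vel": joint speeds; "joint_torque": joint torques, N m; "eef_pos": TCP position; "tool_rot": TCP orientation; "contact_force": force on the tool from outside, world axes, zero at the start; "torque": the same for the moment, N m; "gripper_width": opening from 0.0 (shut) to 1.0 (fully open); "grasp_force": force on a finger pad.
Only numpy, scipy, OpenCV 4.12 (cv2) and the standard library are available. Lean on these libraries where they do the work, as an engineer would, in place of code of your own. Each camera call takes 0.05 s, during which the arm holds its last target. There are 200 camera calls.

## Working session

There is one attempt and no reset: what is moved stays moved. The work goes in short steps, Python scripts to look and compute and a tool call to move; the robot and the scene stay as the last step left them, time stands still between calls to the robot, and variables do not carry over. Pictures are saved under pics/ and viewed, at most 10 in all, crops included, and the job is handed in when it is done.

Besides the shell and the picture viewer there is one more tool, called after ">>>" in YAML: its name, and indented under it one key for each argument. servo_tool: Moves the arm, as the interface text tells. Shift numbers are shares of 0.02 m and turn numbers shares of 0.15 rad, none past 1 either way. Its arguments: {"type":"object","properties":{"motion":{"type":"array","items":{"type":"number","minimum":-1,"maximum":1}},"grip_force":{"type":"number"}},"required":["motion"]}

```bash
mkdir -p pics
cat > h.py <<'E'
import numpy as np, cv2
from station import bot
def pose():
    o=bot.get_obs(); return o
def ray(cam,uv,cal=None):
    c=cal or bot.get_calibration(cam); K=np.array(c["mtx"]);
    d=cv2.undistortPoints(np.array([[uv]],float),K,np.array([c["k1"],0,0,0,0.]))[0,0] if False else None
    p=np.linalg.inv(K)@[uv[0],uv[1],1]; p=p[:2]; s=p.copy()
    for _ in range(20): s=p/(1+c["k1"]*(s@s))
    R=cv2.Rodrigues(np.array(c["rvec"],float))[0]; t=np.array(c["tvec"],float).ravel()
    return -R.T@t, R.T@np.array([s[0],s[1],1])
def atz(cam,uv,z,cal=None):
    o,d=ray(cam,uv,cal); return o+d*(z-o[2])/d[2]
def proj(cam,P,cal=None):
    c=cal or bot.get_calibration(cam); R=cv2.Rodrigues(np.array(c["rvec"],float))[0]
    q=R@np.array(P)+np.array(c["tvec"]).ravel(); s=q[:2]/q[2]; s=s*(1+c["k1"]*(s@s))
    return (np.array(c["mtx"])@[s[0],s[1],1])[:2]
E
python3 - <<'E'
from h import *
np.set_printoptions(precision=4,suppress=True)
o=bot.get_obs();print(o)
Z=dict(holder=.006,jaw_tab=.082,vial_center=.04,wheel_center=.085,handle_center=.115,flask=.07,timer=.01,beaker=.04)
ims=[]
for c in["scene","side","wrist"]:
    im=bot.read_camera(c);cal=bot.get_calibration(c)
    cv2.imwrite(f"pics/{c}0.png",im[:,:,::-1])
    for n,z in Z.items():
        for r in bot.boxes_of(c,n)[:2]: print(c,n,round(r["p"],2),np.round(r["uv"]),atz(c,r["uv"],z,cal))
E
```

```text
{'t': 0.0, 'q': array([-1.4151,  0.4778,  0.0223,  1.5564, -0.0115,  1.1093, -0.0831]), 'joint_vel': array([-0.0014, -0.0008, -0.0006,  0.0026,  0.001 ,  0.0007, -0.0011]), 'joint_torque': array([ -0.0008, -59.6439,   1.6077, -28.12  ,   0.0125,   0.0095,
         0.    ]), 'eef_pos': array([0.1759, 0.6512, 0.3029]), 'tool_rot': array([-0.0001,  0.1315,  0.9913, -0.0009]), 'contact_force': array([-0.2559,  0.2292, -0.0161]), 'torque': array([ 0.0039,  0.0067, -0.0291]), 'grasp_force': 0.0, 'gripper_width': 1.0014862099912623}
scene holder 0.81 [232. 146.] [ 0.5534 -0.2173  0.006 ]
scene holder 0.65 [389. 322.] [0.4647 0.4205 0.006 ]
scene jaw_tab 0.89 [228. 124.] [ 0.551  -0.2322  0.082 ]
scene vial_center 0.55 [232. 136.] [ 0.5475 -0.2233  0.04  ]
scene wheel_center 0.92 [325. 248.] [0.5204 0.2155 0.085 ]
scene handle_center 0.62 [307. 233.] [0.5456 0.1761 0.115 ]
scene flask 0.62 [210. 225.] [0.724  0.0269 0.07  ]
scene flask 0.17 [232. 137.] [ 0.5606 -0.1941  0.07  ]
scene timer 0.83 [312. 179.] [ 0.4145 -0.0036  0.01  ]
scene beaker 0.56 [388. 322.] [0.4797 0.4236 0.04  ]
scene beaker 0.47 [314. 177.] [0.4194 0.0122 0.04  ]
side holder 0.84 [370. 341.] [ 0.5342 -0.2458  0.006 ]
side vial_center 0.92 [356. 315.] [ 0.5338 -0.2087  0.04  ]
side wheel_center 0.7 [220. 181.] [0.5266 0.2158 0.085 ]
side handle_center 0.55 [233. 177.] [0.5366 0.1759 0.115 ]
side flask 0.78 [346. 209.] [ 0.692  -0.0061  0.07  ]
side timer 0.75 [229. 293.] [ 0.4005 -0.0076  0.01  ]
side beaker 0.91 [162. 158.] [0.4952 0.4485 0.04  ]
side beaker 0.5 [378. 335.] [ 0.533  -0.2626  0.04  ]
```

View pics/scene0.png

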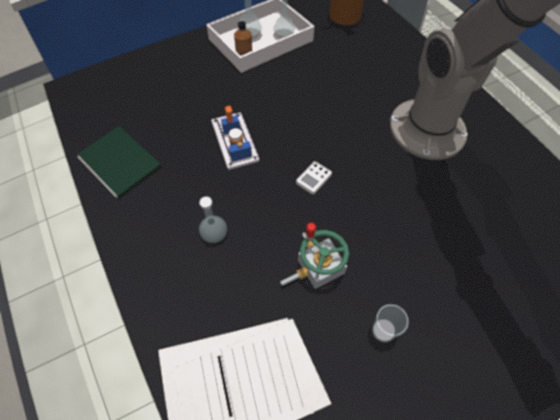

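View pics/side0.png

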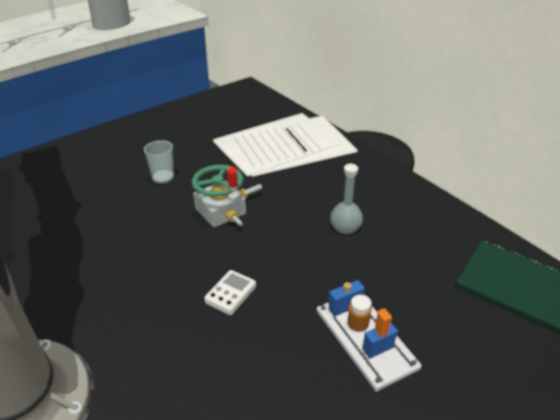

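The scene view shows the holder (tab near (228,114), fixed jaw near (239,149)), the valve with its red handle at (311,229), and the timer, flask and beaker well clear of both. In the side view the fixed jaw is at (347,297), the vial at (358,315) and the tab at (384,322).

Run:
```python
from h import *
np.set_printoptions(precision=4,suppress=True)
t=[atz("scene",(229,113),.09),atz("side",(384,321),.085)]
f=[atz("scene",(239,146),.058),atz("side",(347,287),.062)]
c=[atz("scene",u,.012) for u in[(232,166),(258,158),(212,120),(238,113)]]
print(t,f,c)
for a,b in zip(t,f): d=b-a;print(np.degrees(np.arctan2(d[1],d[0])),np.linalg.norm(d))
for a,b in((0,2),(1,3)): d=c[a]-c[b];print(np.degrees(np.arctan2(d[1],d[0])))
cal=bot.get_calibration("wrist");R=cv2.Rodrigues(np.array(cal["rvec"]))[0];print("cam",-R.T@cal["tvec"],R)
```

```text
[array([ 0.5344, -0.2612,  0.09  ]), array([ 0.5306, -0.2703,  0.085 ])] [array([ 0.5526, -0.1659,  0.058 ]), array([ 0.55  , -0.1643,  0.062 ])] [array([ 0.5874, -0.1469,  0.012 ]), array([ 0.5115, -0.1367,  0.012 ]), array([ 0.5659, -0.3315,  0.012 ]), array([ 0.4851, -0.3191,  0.012 ])]
79.20170275844939 0.10214969037087432
79.6523719183636 0.11015988421395026
83.33266377230737
81.78177833918843
cam [0.1035 0.6711 0.3745] [[ 0.2615  0.9652 -0.    ]
 [ 0.9229 -0.25    0.2929]
 [ 0.2827 -0.0766 -0.9562]]
```

```bash
cat > plan.py <<'E'
import numpy as np
def rows(p,yaw,way,g,yaw1=None,step=.0195,start=True):
    """p xyz, yaw = angle of tool y (deg); way = xyz points; prints rows of 5, tool straight down"""
    y=np.radians(yaw); y1=y if yaw1 is None else np.radians(yaw1); p=np.array(p,float); out=[]
    for w in way:
        w=np.array(w,float)
        while np.abs(w-p).max()>5e-4 or (len(out)==0 and y!=y1):
            d=w-p; n=np.linalg.norm(d); d=d*min(1,step/max(n,1e-9))
            Y=np.array([np.cos(y),np.sin(y),0]);X=np.array([-np.sin(y),np.cos(y),0])
            s=np.round(np.array([d@X,d@Y,-d[2]])/.02,2)
            a=round(float(np.clip(-(y1-y)/.15,-1,1)),2)
            out.append([*map(float,s),0,0,a,g]); p=p+.02*(s[0]*X+s[1]*Y-s[2]*np.array([0,0,1])); y-=a*.15
            if n<1e-3: break
    for i in range(0,len(out),5): print([float('%g'%v) for r in out[i:i+5] for v in r])
    print(len(out),p,np.degrees(y))
E
python3 -c "
from plan import *
rows((.176,.651,.303),74.9,[(.42,.33,.303),(.545,-.25,.27)],0,-9.5)"
```

```text
[-0.77, -0.6, -0.0, 0.0, 0.0, 1.0, 0.0, -0.85, -0.47, -0.0, 0.0, 0.0, 1.0, 0.0, -0.91, -0.34, -0.0, 0.0, 0.0, 1.0, 0.0, -0.95, -0.2, -0.0, 0.0, 0.0, 1.0, 0.0, -0.97, -0.06, -0.0, 0.0, 0.0, 1.0, 0.0]
[-0.97, 0.09, -0.0, 0.0, 0.0, 1.0, 0.0, -0.95, 0.23, -0.0, 0.0, 0.0, 1.0, 0.0, -0.9, 0.37, -0.0, 0.0, 0.0, 1.0, 0.0, -0.83, 0.5, -0.0, 0.0, 0.0, 1.0, 0.0, -0.75, 0.62, -0.0, 0.0, 0.0, 0.82, 0.0]
[-0.67, 0.71, -0.0, 0.0, 0.0, 0.0, 0.0, -0.67, 0.71, -0.0, 0.0, 0.0, 0.0, 0.0, -0.67, 0.71, -0.0, 0.0, 0.0, 0.0, 0.0, -0.67, 0.71, -0.0, 0.0, 0.0, 0.0, 0.0, -0.67, 0.71, -0.0, 0.0, 0.0, 0.0, 0.0]
[-0.67, 0.71, -0.0, 0.0, 0.0, 0.0, 0.0, -0.66, 0.71, -0.0, 0.0, 0.0, 0.0, 0.0, -0.66, 0.71, -0.0, 0.0, 0.0, 0.0, 0.0, -0.66, 0.71, -0.0, 0.0, 0.0, 0.0, 0.0, -0.67, 0.71, -0.0, 0.0, 0.0, 0.0, 0.0]
[-0.47, 0.51, -0.0, 0.0, 0.0, 0.0, 0.0, -0.9, 0.36, 0.05, 0.0, 0.0, 0.0, 0.0, -0.9, 0.36, 0.05, 0.0, 0.0, 0.0, 0.0, -0.9, 0.36, 0.05, 0.0, 0.0, 0.0, 0.0, -0.9, 0.36, 0.05, 0.0, 0.0, 0.0, 0.0]
[-0.9, 0.36, 0.05, 0.0, 0.0, 0.0, 0.0, -0.9, 0.36, 0.05, 0.0, 0.0, 0.0, 0.0, -0.9, 0.36, 0.06, 0.0, 0.0, 0.0, 0.0, -0.9, 0
[... 289 characters left out ...]
 0.0, 0.0, 0.0, -0.91, 0.36, 0.05, 0.0, 0.0, 0.0, 0.0, -0.91, 0.36, 0.06, 0.0, 0.0, 0.0, 0.0, -0.91, 0.36, 0.05, 0.0, 0.0, 0.0, 0.0, -0.91, 0.36, 0.06, 0.0, 0.0, 0.0, 0.0]
[-0.91, 0.36, 0.05, 0.0, 0.0, 0.0, 0.0, -0.9, 0.36, 0.06, 0.0, 0.0, 0.0, 0.0, -0.91, 0.36, 0.05, 0.0, 0.0, 0.0, 0.0, -0.91, 0.36, 0.06, 0.0, 0.0, 0.0, 0.0, -0.91, 0.36, 0.06, 0.0, 0.0, 0.0, 0.0]
[-0.91, 0.36, 0.05, 0.0, 0.0, 0.0, 0.0, -0.91, 0.36, 0.06, 0.0, 0.0, 0.0, 0.0, -0.91, 0.36, 0.05, 0.0, 0.0, 0.0, 0.0, -0.9, 0.36, 0.06, 0.0, 0.0, 0.0, 0.0, -0.91, 0.36, 0.05, 0.0, 0.0, 0.0, 0.0]
[-0.91, 0.36, 0.06, 0.0, 0.0, 0.0, 0.0, -0.38, 0.15, 0.02, 0.0, 0.0, 0.0, 0.0]
52 [ 0.54504116 -0.25003694  0.27      ] -9.496683222770248
```

>>> servo_tool:
  motion: [-0.77,-0.6,0,0,0,1,0,-0.85,-0.47,0,0,0,1,0,-0.91,-0.34,0,0,0,1,0,-0.95,-0.2,0,0,0,1,0,-0.97,-0.06,0,0,0,1,0]

```text
t: 1.98
eef_pos: [0.235, 0.5737, 0.304]
tool_rot: [-0.0, 0.488, 0.873, 0.0]
contact_force: [-0.5, 0.4, -0.6]
gripper_width: 0.997
grasp_force: 0.0
```

>>> servo_tool:
  motion: [-0.97,0.09,0,0,0,1,0,-0.95,0.23,0,0,0,1,0,-0.9,0.37,0,0,0,1,0,-0.83,0.5,0,0,0,1,0,-0.75,0.62,0,0,0,0.82,0]

```text
t: 2.6
eef_pos: [0.2937, 0.4961, 0.304]
tool_rot: [-0.0, 0.765, 0.644, 0.0]
contact_force: [0.6, -0.6, -1.4]
gripper_width: 1.0
grasp_force: 0.0
```

>>> servo_tool:
  motion: [-0.67,0.71,0,0,0,0,0,-0.67,0.71,0,0,0,0,0,-0.67,0.71,0,0,0,0,0,-0.67,0.71,0,0,0,0,0,-0.67,0.71,0,0,0,0,0]

```text
t: 3.22
eef_pos: [0.3532, 0.4176, 0.3039]
tool_rot: [-0.0, 0.763, 0.646, 0.0]
contact_force: [-0.6, -0.1, 0.2]
gripper_width: 1.002
grasp_force: 0.0
```

>>> servo_tool:
  motion: [-0.67,0.71,0,0,0,0,0,-0.67,0.71,0,0,0,0,0,-0.67,0.71,0,0,0,0,0,-0.67,0.71,0,0,0,0,0,-0.67,0.71,0,0,0,0,0]

```text
t: 3.85
eef_pos: [0.4121, 0.3399, 0.3039]
tool_rot: [0.0, 0.763, 0.646, 0.0]
contact_force: [-0.3, -0.3, 0.1]
gripper_width: 1.0
grasp_force: 0.0
```

>>> servo_tool:
  motion: [-0.91,0.36,0.05,0,0,0,0,-0.91,0.36,0.05,0,0,0,0,-0.91,0.36,0.05,0,0,0,0,-0.91,0.36,0.05,0,0,0,0,-0.91,0.36,0.05,0,0,0,0]

```text
t: 4.47
eef_pos: [0.4319, 0.2439, 0.2989]
tool_rot: [-0.0, 0.763, 0.646, 0.0]
contact_force: [0.2, 0.6, -0.1]
gripper_width: 1.0
grasp_force: 0.0
```

>>> servo_tool:
  motion: [-0.91,0.36,0.05,0,0,0,0,-0.91,0.36,0.05,0,0,0,0,-0.91,0.36,0.05,0,0,0,0,-0.91,0.36,0.05,0,0,0,0,-0.91,0.36,0.05,0,0,0,0]

```text
t: 5.1
eef_pos: [0.4525, 0.1482, 0.2938]
tool_rot: [-0.0, 0.763, 0.646, 0.0]
contact_force: [-0.8, 0.4, 0.3]
gripper_width: 1.001
grasp_force: 0.0
```

>>> servo_tool:
  motion: [-0.91,0.36,0.05,0,0,0,0,-0.91,0.36,0.05,0,0,0,0,-0.91,0.36,0.05,0,0,0,0,-0.91,0.36,0.05,0,0,0,0,-0.91,0.36,0.05,0,0,0,0]

```text
t: 5.72
eef_pos: [0.4728, 0.0525, 0.2889]
tool_rot: [-0.0, 0.763, 0.646, 0.0]
contact_force: [0.8, -0.7, -0.0]
gripper_width: 1.0
grasp_force: 0.0
```

>>> servo_tool:
  motion: [-0.91,0.36,0.05,0,0,0,0,-0.91,0.36,0.05,0,0,0,0,-0.91,0.36,0.05,0,0,0,0,-0.91,0.36,0.05,0,0,0,0,-0.91,0.36,0.05,0,0,0,0]

```text
t: 6.35
eef_pos: [0.4931, -0.0432, 0.2838]
tool_rot: [0.0, 0.763, 0.646, 0.0]
contact_force: [1.2, -0.3, -0.4]
gripper_width: 0.997
grasp_force: 0.0
```

>>> servo_tool:
  motion: [-0.91,0.36,0.05,0,0,0,0,-0.91,0.36,0.05,0,0,0,0,-0.91,0.36,0.05,0,0,0,0,-0.91,0.36,0.05,0,0,0,0,-0.91,0.36,0.05,0,0,0,0]

```text
t: 6.98
eef_pos: [0.5135, -0.1388, 0.2788]
tool_rot: [-0.0, 0.763, 0.646, -0.0]
contact_force: [-0.6, -1.4, 0.4]
gripper_width: 1.003
grasp_force: 0.0
```

>>> servo_tool:
  motion: [-0.91,0.36,0.1,0,0,0,0,-0.91,0.36,0.1,0,0,0,0,-0.91,0.36,0.1,0,0,0,0,-0.6,0.24,0.1,0,0,0,0,0,0,0,0,0,0,0]

```text
t: 7.6
eef_pos: [0.5284, -0.2087, 0.2707]
tool_rot: [0.0, 0.764, 0.645, -0.0]
contact_force: [-1.0, -0.1, -0.2]
gripper_width: 0.995
grasp_force: 0.0
```

Run:
```python
from h import *
np.set_printoptions(precision=4,suppress=True)
print(bot.get_obs()["eef_pos"]);cal=bot.get_calibration("wrist")
im=bot.read_camera("wrist");cv2.imwrite("pics/w1.png",im[:,:,::-1])
for n,z in dict(jaw_tab=.082,vial_center=.04,holder=.01).items():
    for r in bot.boxes_of("wrist",n)[:2]: print(n,round(r["p"],2),np.round(r["uv"]),atz("wrist",r["uv"],z,cal))
```

```text
[ 0.5284 -0.2087  0.2707]
jaw_tab 0.62 [292. 252.] [ 0.53   -0.2506  0.082 ]
vial_center 0.88 [298. 191.] [ 0.5435 -0.2101  0.04  ]
holder 0.62 [294. 214.] [ 0.5355 -0.2411  0.01  ]
```

View pics/w1.png

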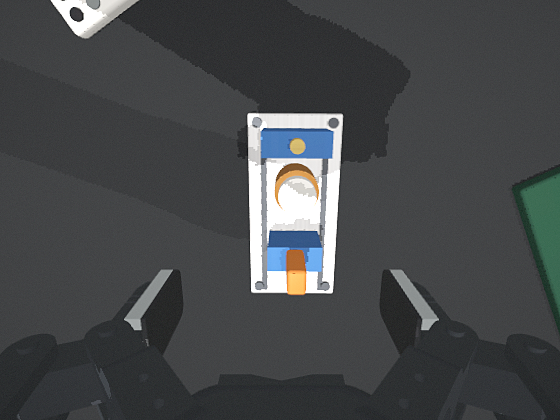

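The wrist view shows the plate corners at (249,114), (343,114), (251,293) and (332,292), the vial at (297,190), and the orange tab from (288,250) to (305,293). The tab's top face is its lower part.

Run:
```python
from h import *
np.set_printoptions(precision=4,suppress=True)
im=cv2.imread("pics/w1.png");hsv=cv2.cvtColor(im,cv2.COLOR_BGR2HSV)
c=[atz("wrist",u,.012) for u in[(248,114),(343,114),(251,293),(332,292)]]
for a,b in((0,2),(1,3)): d=c[a]-c[b];print(np.degrees(np.arctan2(d[1],d[0])),np.linalg.norm(d))
d=c[1]-c[0];print(np.degrees(np.arctan2(d[1],d[0])),np.linalg.norm(d));print("centre",np.mean(c,0))
for v in range(240,300,4): print(v,im[v,296][::-1],end=';')
for v in (258,286):
  m=[u for u in range(270,325) if im[v,u,2]>150 and im[v,u,0]<90]; print(v,m[0],m[-1])
for v in (250,270,292): print(v,atz("wrist",(296.5,v),.102),atz("wrist",(296.5,v),.057))
```

```text
79.87622129131564 0.1896823982212765
79.91951084949889 0.18835957599305658
-9.523922259846952 0.0890421379772285
centre [ 0.5364 -0.2345  0.012 ]
240 [ 54  90 136];244 [ 56  89 136];248 [ 74 133 201];252 [173 103  49];256 [175 104  50];260 [173  99  45];264 [175 104  50];268 [174 103  50];272 [255 180  92];276 [255 205 116];280 [255 204 113];284 [255 200 108];288 [255 197 105];292 [255 201 108];296 [59 64 72];258 287 303
286 287 305
250 [ 0.535  -0.2388  0.102 ] [ 0.534  -0.2586  0.057 ]
270 [ 0.5324 -0.2556  0.102 ] [ 0.531  -0.2785  0.057 ]
292 [ 0.5295 -0.2748  0.102 ] [ 0.5274 -0.3013  0.057 ]
```

>>> servo_tool:
  motion: [-0.7,0.15,0.5,0,0,0.05,0,-0.7,0.15,0.5,0,0,0,0,-0.7,0.15,0.5,0,0,0,0,-0.7,0.15,0.5,0,0,0,0.3,0,0,1,0,0,0,0.3]

```text
t: 8.43
eef_pos: [0.5309, -0.267, 0.2104]
tool_rot: [0.001, 0.767, 0.642, 0.0]
contact_force: [-0.1, 0.1, 0.1]
gripper_width: 0.702
grasp_force: 0.0
```

>>> servo_tool:
  motion: [0,0,1,0,0,0,0.3,0,0,1,0,0,0,0.3,0,0,0.8,0,0,0,0.3,0,0,0,0,0,0,0.3]

```text
t: 8.93
eef_pos: [0.5303, -0.2642, 0.1534]
tool_rot: [-0.001, 0.766, 0.643, -0.001]
contact_force: [0.5, 0.3, 0.7]
gripper_width: 0.703
grasp_force: 0.0
```

Run:
```python
from h import *
print(bot.get_obs()["eef_pos"])
im=bot.read_camera("wrist");cv2.imwrite("pics/w2.png",im[:,:,::-1])
```

```text
[ 0.5303254  -0.26420269  0.15336574]
```

View pics/w2.png

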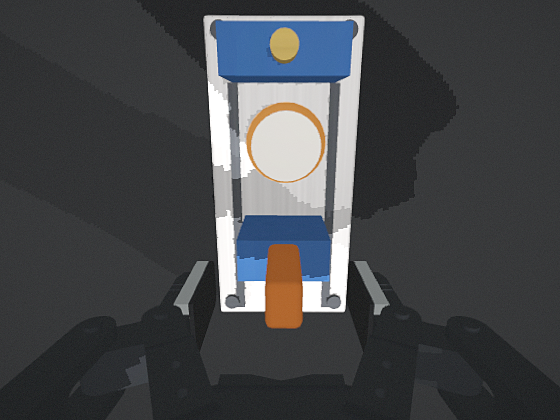

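The tab at (284,300) is centred between the open pads, and the jaw path to the vial at (286,145) is clear. I'll go down and grip.

>>> servo_tool:
  motion: [0,0.05,0.75,0,0,0,0.3,0,0,0,0,0,0,1,0,0,0,0,0,0,1,0,0,0,0,0,0,1,0,0,0,0,0,0,1]
  grip_force: 25

```text
t: 9.6
eef_pos: [0.5314, -0.2651, 0.1402]
tool_rot: [-0.0, 0.766, 0.643, -0.0]
contact_force: [-4.8, 0.8, 5.7]
gripper_width: 0.183
grasp_force: 27.3
```

>>> servo_tool:
  motion: [0.1,0,0,0,0,0,1,0.2,0,0,0,0,0,1,0.2,0,0,0,0,0,1,0.2,0,0,0,0,0,1,0,0,0,0,0,0,1]

```text
t: 10.22
eef_pos: [0.5337, -0.2519, 0.1402]
tool_rot: [0.0, 0.766, 0.643, -0.0]
contact_force: [-4.6, -0.6, 5.6]
gripper_width: 0.185
grasp_force: 27.4
```

>>> servo_tool:
  motion: [0.2,0,0,0,0,0,1,0.2,0,0,0,0,0,1,0.2,0,0,0,0,0,1,0.2,0,0,0,0,0,1,0.1,0,0,0,0,0,1]

```text
t: 10.85
eef_pos: [0.5367, -0.2347, 0.1402]
tool_rot: [0.0, 0.766, 0.643, -0.001]
contact_force: [-4.9, -3.6, 4.3]
gripper_width: 0.186
grasp_force: 27.3
```

Run:
```python
from h import *
im=bot.read_camera("wrist");cv2.imwrite("pics/w3.png",im[:,:,::-1]);print(bot.get_obs()["eef_pos"])
```

```text
[ 0.53674069 -0.23447658  0.14020833]
```

View pics/w3.png

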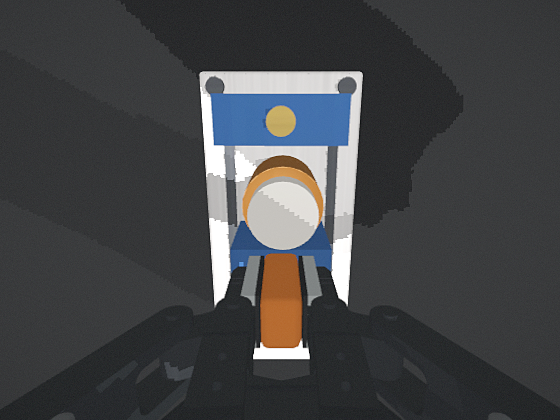

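The jaw holds the tab and has come up to the vial at (283,205). A gap to the fixed jaw (lower edge at row 146) remains, so I'll go on in small steps.

>>> servo_tool:
  motion: [0.1,0,0,0,0,0,1,0.1,0,0,0,0,0,1,0.1,0,0,0,0,0,1]

```text
t: 11.28
eef_pos: [0.5377, -0.2291, 0.1402]
tool_rot: [0.001, 0.766, 0.643, -0.001]
contact_force: [-5.3, -3.3, 4.9]
gripper_width: 0.188
grasp_force: 27.2
```

>>> servo_tool:
  motion: [0.05,0,0,0,0,0,1,0.05,0,0,0,0,0,1]

```text
t: 11.52
eef_pos: [0.538, -0.2271, 0.1402]
tool_rot: [0.001, 0.766, 0.643, -0.001]
contact_force: [-4.8, -3.0, 4.5]
gripper_width: 0.184
grasp_force: 27.3
```

>>> servo_tool:
  motion: [0.05,0,0,0,0,0,1,0.05,0,0,0,0,0,1]

```text
t: 11.78
eef_pos: [0.5384, -0.2251, 0.1402]
tool_rot: [0.001, 0.766, 0.643, -0.001]
contact_force: [-4.3, -3.5, 4.7]
gripper_width: 0.183
grasp_force: 27.3
```

>>> servo_tool:
  motion: [0.05,0,0,0,0,0,1]

```text
t: 11.9
eef_pos: [0.5385, -0.2245, 0.1402]
tool_rot: [0.001, 0.766, 0.643, -0.001]
contact_force: [-5.3, -5.1, 3.5]
gripper_width: 0.183
grasp_force: 27.1
```

>>> servo_tool:
  motion: [0.03,0,0,0,0,0,1]

```text
t: 12.02
eef_pos: [0.5385, -0.2244, 0.1402]
tool_rot: [0.001, 0.766, 0.642, -0.001]
contact_force: [-5.1, -5.7, 3.4]
gripper_width: 0.186
grasp_force: 27.0
```

>>> servo_tool:
  motion: [0.03,0,0,0,0,0,1]

```text
t: 12.15
eef_pos: [0.5385, -0.2243, 0.1402]
tool_rot: [0.001, 0.766, 0.642, -0.001]
contact_force: [-4.8, -8.4, 2.2]
gripper_width: 0.183
grasp_force: 26.9
```

>>> servo_tool:
  motion: [0.04,0,0,0,0,0,1]

```text
t: 12.28
eef_pos: [0.5385, -0.2242, 0.1402]
tool_rot: [0.002, 0.767, 0.642, -0.002]
contact_force: [-4.3, -9.2, 0.6]
gripper_width: 0.18
grasp_force: 26.7
```

>>> servo_tool:
  motion: [0.04,0,0,0,0,0,1,0,0,0,0,0,0,1]

```text
t: 12.52
eef_pos: [0.5385, -0.2241, 0.1403]
tool_rot: [0.002, 0.767, 0.642, -0.002]
contact_force: [-5.0, -10.1, 0.8]
gripper_width: 0.186
grasp_force: 26.6
```

Run:
```python
from h import *
im=bot.read_camera("wrist");cv2.imwrite("pics/w4.png",im[:,:,::-1]);o=bot.get_obs();print(o["eef_pos"],o["contact_force"])
```

```text
[ 0.53848999 -0.22411757  0.14026421] [ -5.29847484 -11.15385209   0.66952901]
```

View pics/w4.png

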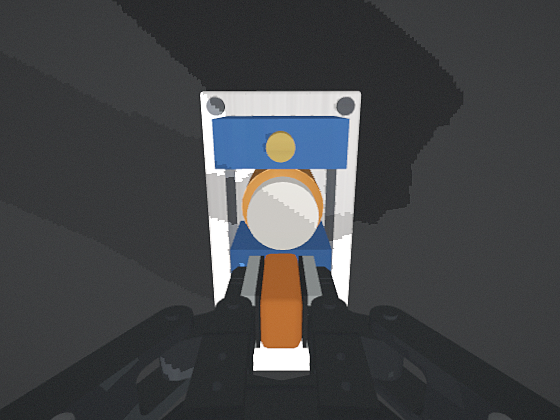

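The vial is now up against the fixed jaw (edge at row 168), upright between both jaws, with about 7 N of push beyond friction. I'll release, rise and travel to the wheel.

>>> servo_tool:
  motion: [0,0,0,0,0,0,0.4,0,0,0,0,0,0,0.3,0,0,-0.3,0,0,0,0.3,0,0,-1,0,0,0,0.3,0,0,-1,0,0,0,0.3]

```text
t: 13.2
eef_pos: [0.5402, -0.22, 0.1877]
tool_rot: [0.0, 0.766, 0.643, 0.0]
contact_force: [0.3, 0.5, -0.2]
gripper_width: 0.703
grasp_force: 0.0
```

>>> servo_tool:
  motion: [0,0,-1,0,0,0,0.3,0.7,-0.1,-0.7,0,0,0,0.3,0.7,-0.1,-0.7,0,0,0,0.3,0.7,-0.1,-0.7,0,0,0,0.3,0.7,-0.1,-0.7,0,0,0,0.3]

```text
t: 13.82
eef_pos: [0.5417, -0.163, 0.2636]
tool_rot: [0.0, 0.766, 0.643, 0.0]
contact_force: [0.5, -0.2, 0.5]
gripper_width: 0.701
grasp_force: 0.0
```

>>> servo_tool:
  motion: [0.97,-0.18,0,0,0,0,0.2,0.97,-0.18,0,0,0,0,0.2,0.97,-0.18,0,0,0,0,0.2,0.97,-0.18,0,0,0,0,0.2,0.97,-0.18,0,0,0,0,0.2]

```text
t: 14.45
eef_pos: [0.5407, -0.0642, 0.2632]
tool_rot: [0.0, 0.766, 0.643, 0.001]
contact_force: [0.7, 0.4, 0.1]
gripper_width: 0.8
grasp_force: 0.0
```

>>> servo_tool:
  motion: [0.97,-0.18,0,0,0,0,0.2,0.97,-0.18,0,0,0,0,0.2,0.97,-0.18,0,0,0,0,0.2,0.97,-0.18,0,0,0,0,0.2,0.97,-0.18,0,0,0,0,0.2]

```text
t: 15.08
eef_pos: [0.5397, 0.0345, 0.2632]
tool_rot: [0.0, 0.766, 0.643, 0.001]
contact_force: [-0.3, -0.6, -0.9]
gripper_width: 0.797
grasp_force: 0.0
```

>>> servo_tool:
  motion: [0.97,-0.18,0,0,0,0,0.2,0.97,-0.18,0,0,0,0,0.2,0.97,-0.18,0,0,0,0,0.2,0.97,-0.18,0,0,0,0,0.2,0.97,-0.18,0,0,0,0,0.2]

```text
t: 15.7
eef_pos: [0.5386, 0.1339, 0.2618]
tool_rot: [-0.0, 0.766, 0.643, -0.0]
contact_force: [-0.0, -0.4, -0.0]
gripper_width: 0.801
grasp_force: 0.0
```

Run:
```python
from h import *
np.set_printoptions(precision=4,suppress=True)
o=bot.get_obs();print(o["eef_pos"],o["q"]);cal=bot.get_calibration("wrist")
im=bot.read_camera("wrist");cv2.imwrite("pics/w5.png",im[:,:,::-1])
for n,z in dict(wheel_center=.085,handle_center=.115).items():
    for r in bot.boxes_of("wrist",n)[:2]: print(n,round(r["p"],2),np.round(r["uv"]),atz("wrist",r["uv"],z,cal))
```

```text
[0.5386 0.1339 0.2618] [-0.8671  0.378   0.6493  1.9216 -0.2814  0.9331 -0.2557]
wheel_center 0.79 [246.  81.] [0.5302 0.2284 0.085 ]
handle_center 0.56 [260. 166.] [0.5311 0.1735 0.115 ]
```

View pics/w5.png

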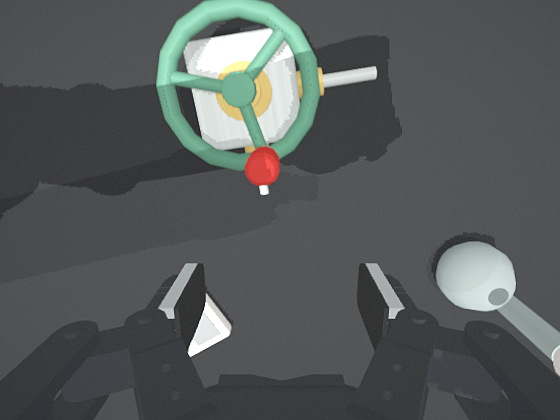

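The view shows the hub at about (238,89) and the red handle at (263,168). The flask is at right, well clear, and the timer corner is at lower left.

Run:
```python
from h import *
np.set_printoptions(precision=4,suppress=True)
im=cv2.imread("pics/w5.png");hsv=cv2.cvtColor(im,cv2.COLOR_BGR2HSV)
g=cv2.inRange(hsv,(65,50,50),(95,255,255))
g[200:]=0
cs,_=cv2.findContours(g,cv2.RETR_EXTERNAL,cv2.CHAIN_APPROX_NONE);c=max(cs,key=cv2.contourArea)[:,0].astype(float)
c=c[c[:,1]>3]
P=np.array([atz("wrist",u,.085)[:2] for u in c]);H=cv2.convexHull(P.astype(np.float32))[:,0]
from scipy.optimize import least_squares
r=least_squares(lambda x:np.hypot(*(P-x[:2]).T)-x[2],[.525,.22,.056],loss="soft_l1",f_scale=.001).x;print("rim",r)
print("hub",atz("wrist",(238,89),.09))
m=cv2.inRange(hsv,(0,150,80),(8,255,255))|cv2.inRange(hsv,(172,150,80),(180,255,255))
ys,xs=np.nonzero(m);print(xs.min(),xs.max(),ys.min(),ys.max(),xs.mean(),ys.mean())
h=atz("wrist",(xs.mean(),ys.mean()),.118);print(h)
d=h[:2]-r[:2];print(np.hypot(*d),np.degrees(np.arctan2(d[1],d[0])))
```

```text
rim [0.5228 0.231  0.0498]
hub [0.5243 0.2237 0.09  ]
245 279 147 185 262.2293054234063 166.17982873453855
[0.5329 0.1739 0.118 ]
0.05794093226157614 -79.97601158906416
```

>>> servo_tool:
  motion: [0.96,-0.31,0.3,0,0,0,0.2,0.96,-0.31,0.3,0,0,0,0.3,0,0,1,0,0,0,0.3,0,0,1,0,0,0,0.3,0,0,0.9,0,0,0,0.3]

```text
t: 16.48
eef_pos: [0.5326, 0.1736, 0.1906]
tool_rot: [-0.0, 0.765, 0.644, -0.0]
contact_force: [-0.4, 0.5, -0.0]
gripper_width: 0.696
grasp_force: 0.0
```

>>> servo_tool:
  motion: [0,0,0.9,0,0,0,0.3,0,0,0,0,0,0,1,0,0,0,0,0,0,1,0,0,0,0,0,0,1,0,0,0,0,0,0,1]
  grip_force: 40

```text
t: 17.1
eef_pos: [0.5336, 0.1725, 0.1745]
tool_rot: [0.0, 0.766, 0.643, 0.001]
contact_force: [0.6, -1.4, 1.0]
gripper_width: 0.229
grasp_force: 39.3
```

Run:
```python
from h import *
im=bot.read_camera("wrist");cv2.imwrite("pics/w6.png",im[:,:,::-1]);o=bot.get_obs();print(o["eef_pos"],o["contact_force"])
```

```text
[0.53360367 0.17246303 0.17450684] [ 0.21684726 -1.17099544  0.81347384]
```

View pics/w6.png

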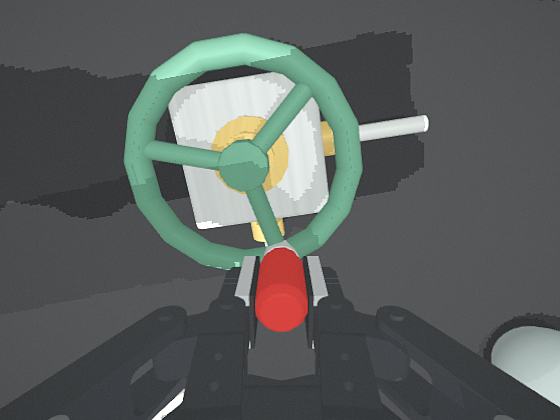

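The handle is held between the pads at (282,290). The full wheel shows, with its hub at (244,163).

```bash
cat > circ.py <<'E'
from h import *
def circ(C,th,step,n,per=5,R=.05,g=1,a=80.1,p=None):
    """chords round C from angle th (deg); first chord from actual p"""
    X=np.array([np.cos(np.radians(a)),np.sin(np.radians(a))]);Y=np.array([X[1],-X[0]])
    C=np.array(C); P=lambda t:C+R*np.array([np.cos(np.radians(t)),np.sin(np.radians(t))])
    q=P(th) if p is None else np.array(p)[:2]; out=[]
    for i in range(n):
        th+=step; d=P(th)-q; s=np.round([d@X/.02,d@Y/.02],2); q=q+.02*(s[0]*X+s[1]*Y)
        out.append([*map(float,s),0,0,0,0,g])
    for i in range(0,n,per): print([float('%g'%v) for r in out[i:i+per] for v in r])
    return th
E
python3 - <<'E'
from circ import *
np.set_printoptions(precision=4,suppress=True)
from scipy.optimize import least_squares
print("hub",atz("wrist",(244,163),.090))
im=cv2.imread("pics/w6.png");hsv=cv2.cvtColor(im,cv2.COLOR_BGR2HSV);g=cv2.inRange(hsv,(65,50,50),(95,255,255))
cs,_=cv2.findContours(g,cv2.RETR_EXTERNAL,cv2.CHAIN_APPROX_NONE);c=max(cs,key=cv2.contourArea)
P=[]
for u in cv2.convexHull(c)[:,0].astype(float):
    if u[1]<250: P.append(atz("wrist",u,.085)[:2])
P=np.array(P);print(len(P),least_squares(lambda x:np.hypot(*(P-x[:2]).T)-x[2],[.525,.22,.056]).x)
p=bot.get_obs()["eef_pos"];C=np.array([.5243,.2235]);d=p[:2]-C;th=np.degrees(np.arctan2(d[1],d[0]));print(th,np.hypot(*d))
circ(C,th,-15,24,3,R=.0505)
E
```

```text
hub [0.5251 0.2247 0.09  ]
51 [0.524  0.223  0.0563]
-79.66883170557105 0.0518780372253006
[-0.15, -0.64, 0.0, 0.0, 0.0, 0.0, 1.0, 0.03, -0.66, 0.0, 0.0, 0.0, 0.0, 1.0, 0.2, -0.63, 0.0, 0.0, 0.0, 0.0, 1.0]
[0.35, -0.56, 0.0, 0.0, 0.0, 0.0, 1.0, 0.48, -0.45, 0.0, 0.0, 0.0, 0.0, 1.0, 0.59, -0.3, 0.0, 0.0, 0.0, 0.0, 1.0]
[0.64, -0.15, 0.0, 0.0, 0.0, 0.0, 1.0, 0.66, 0.03, 0.0, 0.0, 0.0, 0.0, 1.0, 0.63, 0.19, 0.0, 0.0, 0.0, 0.0, 1.0]
[0.55, 0.36, 0.0, 0.0, 0.0, 0.0, 1.0, 0.45, 0.48, 0.0, 0.0, 0.0, 0.0, 1.0, 0.31, 0.58, 0.0, 0.0, 0.0, 0.0, 1.0]
[0.14, 0.65, 0.0, 0.0, 0.0, 0.0, 1.0, -0.02, 0.66, 0.0, 0.0, 0.0, 0.0, 1.0, -0.2, 0.62, 0.0, 0.0, 0.0, 0.0, 1.0]
[-0.35, 0.56, 0.0, 0.0, 0.0, 0.0, 1.0, -0.48, 0.45, 0.0, 0.0, 0.0, 0.0, 1.0, -0.59, 0.31, 0.0, 0.0, 0.0, 0.0, 1.0]
[-0.64, 0.14, 0.0, 0.0, 0.0, 0.0, 1.0, -0.66, -0.02, 0.0, 0.0, 0.0, 0.0, 1.0, -0.63, -0.2, 0.0, 0.0, 0.0, 0.0, 1.0]
[-0.56, -0.35, 0.0, 0.0, 0.0, 0.0, 1.0, -0.44, -0.49, 0.0, 0.0, 0.0, 0.0, 1.0, -0.31, -0.58, 0.0, 0.0, 0.0, 0.0, 1.0]
```

>>> servo_tool:
  motion: [-0.15,-0.64,0,0,0,0,1,0.03,-0.66,0,0,0,0,1,0.2,-0.63,0,0,0,0,1]

```text
t: 17.52
eef_pos: [0.4951, 0.181, 0.1745]
tool_rot: [0.0, 0.766, 0.643, 0.001]
contact_force: [5.0, 0.7, 0.4]
gripper_width: 0.236
grasp_force: 40.5
```

>>> servo_tool:
  motion: [0.35,-0.56,0,0,0,0,1,0.48,-0.45,0,0,0,0,1,0.59,-0.3,0,0,0,0,1]

```text
t: 17.9
eef_pos: [0.4748, 0.2141, 0.1744]
tool_rot: [0.0, 0.766, 0.643, 0.001]
contact_force: [8.2, -2.0, 2.4]
gripper_width: 0.233
grasp_force: 40.7
```

>>> servo_tool:
  motion: [0.64,-0.1,0,0,0,0,1,0.66,0.05,0,0,0,0,1,0.63,0.19,0,0,0,0,1]

```text
t: 18.27
eef_pos: [0.4838, 0.2509, 0.1743]
tool_rot: [0.0, 0.766, 0.643, -0.0]
contact_force: [3.8, -6.4, 8.8]
gripper_width: 0.236
grasp_force: 41.3
```

>>> servo_tool:
  motion: [0.55,0.36,0,0,0,0,1,0.45,0.48,0,0,0,0,1,0.31,0.58,0,0,0,0,1]

```text
t: 18.65
eef_pos: [0.5157, 0.2712, 0.1743]
tool_rot: [-0.0, 0.766, 0.643, -0.002]
contact_force: [-0.8, -8.0, 14.5]
gripper_width: 0.233
grasp_force: 41.8
```

>>> servo_tool:
  motion: [0.14,0.65,-0.05,0,0,0,1,-0.04,0.66,-0.05,0,0,0,1,-0.22,0.62,-0.05,0,0,0,1]

```text
t: 19.02
eef_pos: [0.5516, 0.264, 0.1748]
tool_rot: [-0.002, 0.765, 0.644, -0.002]
contact_force: [-2.1, 3.3, -11.9]
gripper_width: 0.228
grasp_force: 39.4
```

>>> servo_tool:
  motion: [-0.35,0.56,0.06,0,0,0,1,-0.48,0.45,0,0,0,0,1,-0.59,0.31,0,0,0,0,1]

```text
t: 19.4
eef_pos: [0.5743, 0.2293, 0.1747]
tool_rot: [-0.001, 0.766, 0.643, -0.001]
contact_force: [-6.1, 2.0, -8.1]
gripper_width: 0.231
grasp_force: 39.8
```

>>> servo_tool:
  motion: [-0.65,0.12,0.05,0,0,0,1,-0.66,-0.04,0,0,0,0,1,-0.63,-0.2,0,0,0,0,1]

```text
t: 19.77
eef_pos: [0.5716, 0.2109, 0.1767]
tool_rot: [-0.003, 0.761, 0.648, 0.015]
contact_force: [25.7, 48.8, -28.5]
gripper_width: 0.227
grasp_force: 40.3
```

The force rise to 55 N marks the hard stop. I'll ease off and read the stop angle.

>>> servo_tool:
  motion: [0.4,0.1,0.1,0,0,0,1]

```text
t: 19.9
eef_pos: [0.5727, 0.2107, 0.1763]
tool_rot: [-0.002, 0.763, 0.646, 0.009]
contact_force: [-7.5, 14.5, 21.7]
gripper_width: 0.23
grasp_force: 41.7
```

Run:
```python
from circ import *
np.set_printoptions(precision=4,suppress=True)
im=bot.read_camera("wrist");cv2.imwrite("pics/w7.png",im[:,:,::-1]);o=bot.get_obs();print(o["eef_pos"],o["contact_force"])
cal=bot.get_calibration("wrist");np.save("cal7.npy",cal,allow_pickle=True)
C=np.array([.5240,.2230]);d=o["eef_pos"][:2]-C;th=np.degrees(np.arctan2(d[1],d[0]));print(th,np.hypot(*d))
# wheel angle: rectify plane z=.088 about C, polar profile of the spokes
def spokes(im,cal):
    v=[]
    for a in range(0,360,1):
        s=0
        for r in np.arange(.018,.040,.002):
            u=proj("wrist",[C[0]+r*np.cos(np.radians(a)),C[1]+r*np.sin(np.radians(a)),.087],cal)
            x,y=np.round(u).astype(int)
            if 0<=x<560 and 0<=y<420:
                h=cv2.cvtColor(im[y:y+1,x:x+1],cv2.COLOR_RGB2HSV)[0,0]; s+=(65<=h[0]<=95)and h[1]>50
        v.append(s)
    return np.array(v)
v=spokes(im,cal);print([(a,int(v[a])) for a in range(360) if v[a]>7])
circ(C,-14.8,15,24,5,R=.0495)
```

```text
[0.5727 0.2104 0.1766] [-0.8971 25.7149  6.2681]
-14.548082718446706 0.05029361618698864
[(0, 11), (1, 11), (2, 11), (3, 11), (4, 11), (5, 11), (6, 9), (109, 8), (110, 9), (111, 11), (112, 11), (113, 11), (114, 11), (115, 11), (116, 11), (117, 11), (118, 11), (119, 11), (120, 11), (121, 11), (122, 11), (123, 11), (124, 11), (125, 11), (126, 9), (231, 8), (232, 10), (233, 10), (234, 10), (235, 10), (236, 9), (237, 9), (238, 9), (239, 8), (240, 8), (241, 8), (242, 8), (243, 8), (244, 8), (246, 8), (352, 11), (353, 11), (354, 11), (355, 11), (356, 11), (357, 11), (358, 11), (359, 11)]
[0.65, -0.03, 0.0, 0.0, 0.0, 0.0, 1.0, 0.61, -0.19, 0.0, 0.0, 0.0, 0.0, 1.0, 0.55, -0.35, 0.0, 0.0, 0.0, 0.0, 1.0, 0.43, -0.48, 0.0, 0.0, 0.0, 0.0, 1.0, 0.3, -0.57, 0.0, 0.0, 0.0, 0.0, 1.0]
[0.14, -0.63, 0.0, 0.0, 0.0, 0.0, 1.0, -0.03, -0.65, 0.0, 0.0, 0.0, 0.0, 1.0, -0.2, -0.62, 0.0, 0.0, 0.0, 0.0, 1.0, -0.35, -0.54, 0.0, 0.0, 0.0, 0.0, 1.0, -0.47, -0.44, 0.0, 0.0, 0.0, 0.0, 1.0]
[-0.58, -0.29, 0.0, 0.0, 0.0, 0.0, 1.0, -0.63, -0.14, 0.0, 0.0, 0.0, 0.0, 1.0, -0.64, 0.03, 0.0, 0.0, 0.0, 0.0, 1.0, -0.62, 0.19, 0.0, 0.0, 0.0, 0.0, 1.0, -0.54, 0.35, 0.0, 0.0, 0.0, 0.0, 1.0]
[-0.44, 0.48, 0.0, 0.0, 0.0, 0.0, 1.0, -0.3, 0.57, 0.0, 0.0, 0.0, 0.0, 1.0, -0.13, 0.63, 0.0, 0.0, 0.0, 0.0, 1.0, 0.02, 0.65, 0.0, 0.0, 0.0, 0.0, 1.0, 0.2, 0.61, 0.0, 0.0, 0.0, 0.0, 1.0]
[0.35, 0.55, 0.0, 0.0, 0.0, 0.0, 1.0, 0.48, 0.43, 0.0, 0.0, 0.0, 0.0, 1.0, 0.57, 0.3, 0.0, 0.0, 0.0, 0.0, 1.0, 0.63, 0.14, 0.0, 0.0, 0.0, 0.0, 1.0]
```

View pics/w7.png

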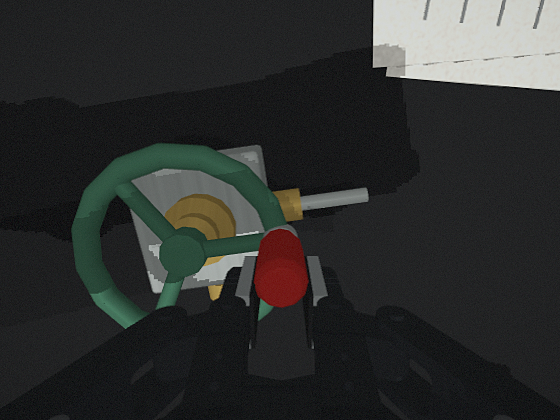

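The image shows the wheel against its stop, with the handle spoke at about -1.5°. The handle slid about 10 mm along the pads at the stop, at (281,270) now, so I'll open slightly, re-centre and regrip.

>>> servo_tool:
  motion: [0,0,0,0,0,0,0.55,0,0,0,0,0,0,0.55,0,0,0,0,0,0,0.55]

```text
t: 20.32
eef_pos: [0.57, 0.1981, 0.1731]
tool_rot: [0.001, 0.766, 0.642, 0.0]
contact_force: [-0.4, -0.0, -0.4]
gripper_width: 0.451
grasp_force: 0.0
```

```bash
cat > spk.py <<'E'
from circ import *
def wheel(im,cal,C):
    """fit spoke direction (deg, mod 120): correlate green along rays"""
    hsv=cv2.cvtColor(im,cv2.COLOR_RGB2HSV);g=cv2.inRange(hsv,(60,50,20),(95,255,255))>0
    v=np.zeros(720)
    for i in range(720):
        for r in np.arange(.020,.042,.002):
            t=np.radians(i/2);x,y=np.round(proj("wrist",[C[0]+r*np.cos(t),C[1]+r*np.sin(t),.085],cal)).astype(int)
            if 0<=x<560 and 0<=y<420: v[i]+=g[y,x]
    t=np.radians(np.arange(720)/2);v=np.maximum(v-5,0)
    return np.degrees(np.angle((v*np.exp(3j*t)).sum()))/3
E
python3 - <<'E'
from spk import *
np.set_printoptions(precision=4,suppress=True)
o=bot.get_obs();print(o["eef_pos"],o["tool_rot"],o["contact_force"],o["gripper_width"])
cal=bot.get_calibration("wrist");im=bot.read_camera("wrist");cv2.imwrite("pics/w8.png",im[:,:,::-1])
C=(.524,.223);print("wheel now",wheel(im,cal,C))
im7=cv2.imread("pics/w7.png")[:,:,::-1].copy();print("w7",wheel(im7,np.load("cal7.npy",allow_pickle=True).item(),C))
hsv=cv2.cvtColor(im,cv2.COLOR_RGB2HSV);m=cv2.inRange(hsv,(0,150,60),(8,255,255))|cv2.inRange(hsv,(172,150,60),(180,255,255))
ys,xs=np.nonzero(m);h=atz("wrist",(xs.mean(),ys.mean()),.12,cal);print(xs.mean(),ys.mean(),h,np.degrees(np.arctan2(h[1]-C[1],h[0]-C[0])))
E
```

```text
[0.57   0.1981 0.1731] [0.0007 0.7665 0.6423 0.0002] [-0.3535 -0.0217 -0.3975] 0.45078907108538463
wheel now -1.316156618717813
w7 -1.356285398223925
282.3732558139535 241.92703488372092 [0.5742 0.2213 0.12  ] -1.888618990870148
```

>>> servo_tool:
  motion: [0.6,0,0,0,0,0,0.55,0.6,0,0,0,0,0,0.55,0,0,0,0,0,0,1,0,0,0,0,0,0,1,0,0,0,0,0,0,1]
  grip_force: 50

```text
t: 21.0
eef_pos: [0.575, 0.2252, 0.1731]
tool_rot: [0.001, 0.765, 0.644, 0.002]
contact_force: [5.6, 4.3, -4.4]
gripper_width: 0.23
grasp_force: 49.1
```

Run:
```python
from spk import *
np.set_printoptions(precision=4,suppress=True)
o=bot.get_obs();print(o["eef_pos"],o["contact_force"],o["gripper_width"])
cal=bot.get_calibration("wrist");im=bot.read_camera("wrist");np.save("cal9.npy",cal,allow_pickle=True);cv2.imwrite("pics/w9.png",im[:,:,::-1])
C=(.524,.223);print("wheel now",wheel(im,cal,C))
d=o["eef_pos"][:2]-C;th=np.degrees(np.arctan2(d[1],d[0]));print(th,np.hypot(*d))
circ(C,th,15,24,4,R=float(np.hypot(*d)))
```

```text
[0.575  0.2252 0.1731] [ 5.5579  4.3276 -4.3545] 0.23012870623462375
wheel now -0.8398301602052349
2.4784575148106422 0.05103694198541399
[0.63, -0.23, 0.0, 0.0, 0.0, 0.0, 1.0, 0.54, -0.38, 0.0, 0.0, 0.0, 0.0, 1.0, 0.43, -0.51, 0.0, 0.0, 0.0, 0.0, 1.0, 0.29, -0.6, 0.0, 0.0, 0.0, 0.0, 1.0]
[0.11, -0.66, 0.0, 0.0, 0.0, 0.0, 1.0, -0.05, -0.66, 0.0, 0.0, 0.0, 0.0, 1.0, -0.23, -0.63, 0.0, 0.0, 0.0, 0.0, 1.0, -0.38, -0.54, 0.0, 0.0, 0.0, 0.0, 1.0]
[-0.51, -0.43, 0.0, 0.0, 0.0, 0.0, 1.0, -0.6, -0.28, 0.0, 0.0, 0.0, 0.0, 1.0, -0.66, -0.12, 0.0, 0.0, 0.0, 0.0, 1.0, -0.66, 0.05, 0.0, 0.0, 0.0, 0.0, 1.0]
[-0.63, 0.23, 0.0, 0.0, 0.0, 0.0, 1.0, -0.55, 0.38, 0.0, 0.0, 0.0, 0.0, 1.0, -0.43, 0.51, 0.0, 0.0, 0.0, 0.0, 1.0, -0.28, 0.6, 0.0, 0.0, 0.0, 0.0, 1.0]
[-0.12, 0.66, 0.0, 0.0, 0.0, 0.0, 1.0, 0.06, 0.66, 0.0, 0.0, 0.0, 0.0, 1.0, 0.23, 0.63, 0.0, 0.0, 0.0, 0.0, 1.0, 0.38, 0.55, 0.0, 0.0, 0.0, 0.0, 1.0]
[0.51, 0.43, 0.0, 0.0, 0.0, 0.0, 1.0, 0.6, 0.28, 0.0, 0.0, 0.0, 0.0, 1.0, 0.66, 0.12, 0.0, 0.0, 0.0, 0.0, 1.0, 0.66, -0.06, 0.0, 0.0, 0.0, 0.0, 1.0]
```

>>> servo_tool:
  motion: [0.63,-0.23,0,0,0,0,1,0.54,-0.38,0,0,0,0,1,0.43,-0.51,0,0,0,0,1,0.29,-0.6,0,0,0,0,1]

```text
t: 21.55
eef_pos: [0.5486, 0.2701, 0.1731]
tool_rot: [0.001, 0.765, 0.644, 0.004]
contact_force: [7.6, 7.9, -6.8]
gripper_width: 0.227
grasp_force: 49.9
```

>>> servo_tool:
  motion: [0.11,-0.66,0,0,0,0,1,-0.05,-0.66,0,0,0,0,1,-0.23,-0.63,0,0,0,0,1,-0.38,-0.54,0,0,0,0,1]

```text
t: 22.05
eef_pos: [0.4951, 0.2664, 0.173]
tool_rot: [-0.0, 0.765, 0.644, 0.001]
contact_force: [3.0, 1.1, -1.5]
gripper_width: 0.229
grasp_force: 50.5
```

>>> servo_tool:
  motion: [-0.51,-0.43,0,0,0,0,1,-0.6,-0.28,0,0,0,0,1,-0.66,-0.12,0,0,0,0,1,-0.66,0.05,0,0,0,0,1]

```text
t: 22.55
eef_pos: [0.475, 0.2185, 0.1732]
tool_rot: [0.003, 0.766, 0.643, 0.004]
contact_force: [20.3, 6.8, -23.3]
gripper_width: 0.231
grasp_force: 49.5
```

Run:
```python
from circ import *
circ((.5248,.222),182.5,15,12,4,R=.0497,p=(.4725,.2208))
```

```text
[-0.63, 0.36, 0.0, 0.0, 0.0, 0.0, 1.0, -0.54, 0.37, 0.0, 0.0, 0.0, 0.0, 1.0, -0.41, 0.5, 0.0, 0.0, 0.0, 0.0, 1.0, -0.28, 0.58, 0.0, 0.0, 0.0, 0.0, 1.0]
[-0.11, 0.64, 0.0, 0.0, 0.0, 0.0, 1.0, 0.05, 0.65, 0.0, 0.0, 0.0, 0.0, 1.0, 0.22, 0.61, 0.0, 0.0, 0.0, 0.0, 1.0, 0.37, 0.53, 0.0, 0.0, 0.0, 0.0, 1.0]
[0.5, 0.42, 0.0, 0.0, 0.0, 0.0, 1.0, 0.59, 0.27, 0.0, 0.0, 0.0, 0.0, 1.0, 0.64, 0.12, 0.0, 0.0, 0.0, 0.0, 1.0, 0.64, -0.06, 0.0, 0.0, 0.0, 0.0, 1.0]
```

>>> servo_tool:
  motion: [-0.63,0.36,0,0,0,0,1,-0.54,0.37,0,0,0,0,1,-0.41,0.5,0,0,0,0,1,-0.28,0.58,0,0,0,0,1]

```text
t: 23.05
eef_pos: [0.5025, 0.1811, 0.1731]
tool_rot: [-0.001, 0.765, 0.644, 0.004]
contact_force: [7.5, 21.9, -11.6]
gripper_width: 0.229
grasp_force: 50.6
```

>>> servo_tool:
  motion: [-0.11,0.64,0,0,0,0,1,0.05,0.65,0,0,0,0,1,0.22,0.61,0,0,0,0,1,0.37,0.53,0,0,0,0,1]

```text
t: 23.55
eef_pos: [0.5484, 0.1814, 0.1728]
tool_rot: [-0.003, 0.765, 0.644, -0.001]
contact_force: [-8.4, 10.9, 10.1]
gripper_width: 0.23
grasp_force: 53.0
```

>>> servo_tool:
  motion: [0.5,0.42,0,0,0,0,1,0.59,0.27,0,0,0,0,1,0.64,0.12,0,0,0,0,1,0.64,-0.06,0,0,0,0,1]

```text
t: 24.05
eef_pos: [0.5746, 0.2195, 0.173]
tool_rot: [0.002, 0.767, 0.642, -0.0]
contact_force: [5.4, -4.2, -1.9]
gripper_width: 0.226
grasp_force: 51.8
```

Run:
```python
from spk import *
np.set_printoptions(precision=4,suppress=True)
o=bot.get_obs();print(o["eef_pos"],o["contact_force"],o["gripper_width"])
cal=bot.get_calibration("wrist");im=bot.read_camera("wrist");cv2.imwrite("pics/w10.png",im[:,:,::-1])
C=(.524,.223);print("wheel now",wheel(im,cal,C))
```

```text
[0.5746 0.2195 0.173 ] [ 5.4062 -4.198  -1.9121] 0.2263751750210923
wheel now -8.863347251789572
```

Run:
```python
from circ import *
circ((.5248,.2235),-4.6,15,24,4,R=.0497,p=(.5746,.2195))
```

```text
[0.63, -0.16, 0.0, 0.0, 0.0, 0.0, 1.0, 0.57, -0.3, 0.0, 0.0, 0.0, 0.0, 1.0, 0.48, -0.44, 0.0, 0.0, 0.0, 0.0, 1.0, 0.35, -0.55, 0.0, 0.0, 0.0, 0.0, 1.0]
[0.19, -0.62, 0.0, 0.0, 0.0, 0.0, 1.0, 0.02, -0.65, 0.0, 0.0, 0.0, 0.0, 1.0, -0.14, -0.63, 0.0, 0.0, 0.0, 0.0, 1.0, -0.3, -0.57, 0.0, 0.0, 0.0, 0.0, 1.0]
[-0.44, -0.48, 0.0, 0.0, 0.0, 0.0, 1.0, -0.55, -0.34, 0.0, 0.0, 0.0, 0.0, 1.0, -0.62, -0.2, 0.0, 0.0, 0.0, 0.0, 1.0, -0.65, -0.02, 0.0, 0.0, 0.0, 0.0, 1.0]
[-0.63, 0.14, 0.0, 0.0, 0.0, 0.0, 1.0, -0.58, 0.3, 0.0, 0.0, 0.0, 0.0, 1.0, -0.47, 0.45, 0.0, 0.0, 0.0, 0.0, 1.0, -0.35, 0.54, 0.0, 0.0, 0.0, 0.0, 1.0]
[-0.19, 0.62, 0.0, 0.0, 0.0, 0.0, 1.0, -0.03, 0.65, 0.0, 0.0, 0.0, 0.0, 1.0, 0.15, 0.63, 0.0, 0.0, 0.0, 0.0, 1.0, 0.3, 0.58, 0.0, 0.0, 0.0, 0.0, 1.0]
[0.44, 0.47, 0.0, 0.0, 0.0, 0.0, 1.0, 0.55, 0.35, 0.0, 0.0, 0.0, 0.0, 1.0, 0.62, 0.19, 0.0, 0.0, 0.0, 0.0, 1.0, 0.65, 0.03, 0.0, 0.0, 0.0, 0.0, 1.0]
```

>>> servo_tool:
  motion: [0.63,-0.16,0,0,0,0,1,0.57,-0.3,0,0,0,0,1,0.48,-0.44,0,0,0,0,1,0.35,-0.55,0,0,0,0,1]

```text
t: 24.6
eef_pos: [0.5533, 0.2677, 0.173]
tool_rot: [0.001, 0.766, 0.643, 0.002]
contact_force: [4.9, 2.0, -1.8]
gripper_width: 0.226
grasp_force: 51.7
```

>>> servo_tool:
  motion: [0.19,-0.62,0,0,0,0,1,0.02,-0.65,0,0,0,0,1,-0.14,-0.63,0,0,0,0,1,-0.3,-0.57,0,0,0,0,1]

```text
t: 25.1
eef_pos: [0.502, 0.271, 0.1729]
tool_rot: [0.0, 0.766, 0.643, 0.0]
contact_force: [4.8, -0.4, 1.9]
gripper_width: 0.23
grasp_force: 52.1
```

>>> servo_tool:
  motion: [-0.44,-0.46,0,0,0,0,1,-0.55,-0.32,0,0,0,0,1,-0.62,-0.18,0,0,0,0,1,-0.65,0,0,0,0,0,1]

```text
t: 25.6
eef_pos: [0.4754, 0.2299, 0.1729]
tool_rot: [-0.0, 0.766, 0.643, 0.0]
contact_force: [5.5, 2.6, 0.2]
gripper_width: 0.232
grasp_force: 52.0
```

>>> servo_tool:
  motion: [-0.63,0.14,0,0,0,0,1,-0.58,0.3,0,0,0,0,1,-0.47,0.45,0,0,0,0,1,-0.35,0.54,0,0,0,0,1]

```text
t: 26.1
eef_pos: [0.4969, 0.1854, 0.1728]
tool_rot: [-0.001, 0.766, 0.643, -0.0]
contact_force: [1.5, 7.1, 3.5]
gripper_width: 0.23
grasp_force: 52.4
```

>>> servo_tool:
  motion: [-0.19,0.62,0,0,0,0,1,-0.03,0.65,0,0,0,0,1,0.15,0.63,0,0,0,0,1,0.3,0.58,0,0,0,0,1]

```text
t: 26.6
eef_pos: [0.5457, 0.1806, 0.1728]
tool_rot: [-0.001, 0.766, 0.643, -0.002]
contact_force: [-5.2, 4.2, 11.7]
gripper_width: 0.232
grasp_force: 53.2
```

>>> servo_tool:
  motion: [0.44,0.45,0,0,0,0,1,0.55,0.33,0,0,0,0,1,0.62,0.17,0,0,0,0,1,0.65,0.01,0,0,0,0,1]

```text
t: 27.1
eef_pos: [0.5746, 0.2189, 0.1729]
tool_rot: [0.002, 0.767, 0.642, -0.001]
contact_force: [2.8, -3.2, 5.6]
gripper_width: 0.226
grasp_force: 52.5
```

Run:
```python
from spk import *
np.set_printoptions(precision=4,suppress=True)
o=bot.get_obs();print(o["eef_pos"],o["contact_force"],o["gripper_width"])
cal=bot.get_calibration("wrist");im=bot.read_camera("wrist");cv2.imwrite("pics/w11.png",im[:,:,::-1])
C=(.524,.223);print("wheel now",wheel(im,cal,C))
```

```text
[0.5746 0.2189 0.1729] [ 2.7864 -3.211   5.6372] 0.22602180333130653
wheel now -10.305448025312147
```

>>> servo_tool:
  motion: [0.2,-0.02,0,0,0,0,1,0.2,-0.04,0,0,0,0,1,0,0,0,0,0,0,1,0,0,0,0,0,0,1]

```text
t: 27.65
eef_pos: [0.5751, 0.2282, 0.1729]
tool_rot: [0.002, 0.766, 0.642, 0.0]
contact_force: [7.0, -0.6, 1.9]
gripper_width: 0.228
grasp_force: 52.3
```

Run:
```python
from spk import *
np.set_printoptions(precision=4,suppress=True)
o=bot.get_obs();print(o["eef_pos"],o["contact_force"],o["grasp_force"])
cal=bot.get_calibration("wrist");im=bot.read_camera("wrist");cv2.imwrite("pics/w12.png",im[:,:,::-1])
C=(.524,.223);print("wheel now",wheel(im,cal,C))
im9=cv2.imread("pics/w9.png")[:,:,::-1].copy();print("w9",wheel(im9,np.load("cal9.npy",allow_pickle=True).item(),C))
for c in("scene","side"):
    cc=bot.read_camera(c)
    for n,z in dict(vial_center=.04,flask=.07,timer=.01,beaker=.04).items():
        r=bot.boxes_of(c,n)[:1]
        for q in r: print(c,n,np.round(q["uv"]))
    if c=="side": cv2.imwrite("pics/s2.png",cv2.resize(cc[260:400,290:450,::-1],None,fx=4,fy=4))
```

```text
[0.5751 0.2282 0.1729] [ 7.0062 -0.6356  1.8905] 52.25045245650108
wheel now 1.826589136585284
w9 -0.8398301602052349
scene vial_center [234. 139.]
scene flask [213. 225.]
scene beaker [389. 322.]
side vial_center [350. 306.]
side flask [346. 211.]
side timer [218. 176.]
side beaker [163. 159.]
```

View pics/s2.png

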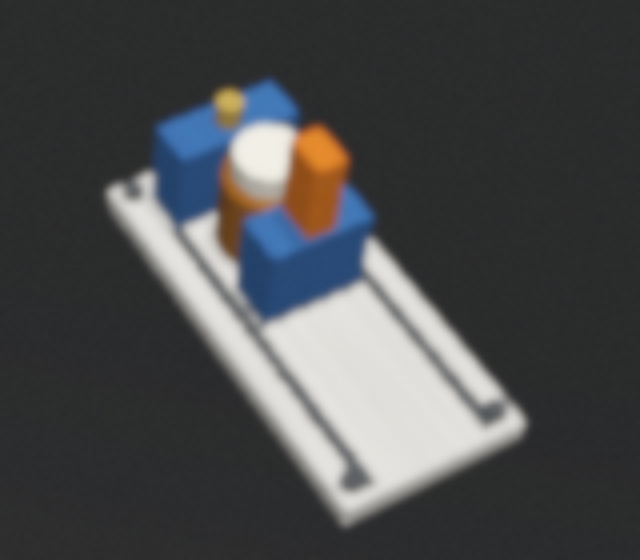

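The side view shows the vial upright between the two jaws. The wheel angle has come back to within about 3° of the stop angle, after two full turns. I'm handing in.

```bash
python3 -c "
from station import bot
print(bot.hand_in())"
```

```text
the job is handed in; nothing more can be done
None
```

I handed the job in with the vial clamped upright between the jaws. The valve was shut to its stop, then opened two turns to within about 3° by the wrist camera, and the gripper is still holding the handle. No verdict came back, and I couldn't measure how hard the jaw still presses on the vial after release.

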